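# Hold a flange down on the sprung seal of a leak-test stand

## Task

Leak-test the larger of the two hubbed flanges: pick it up, keep it hub upward, and hang it by its bore over the upright guide post of the test stand, so that it sits on the sprung sleeve. Then press it gently straight down against the spring until it is hard against the stop pillars, and keep pressing: the program finishes while the gripper is still holding the flange down on the stops. Leave the other things on the worktop where they are.

Things in the scene. Friction and masses are not known exactly. Their poses are not given: they have to be found in the camera images.
- large_flange: The larger of two loose bare-aluminium flanges, 0.2 kg: disc 70 mm across, 8 mm thick, with a hub tube of 36 mm outer diameter standing up from its middle, 55 mm high in all; six 3 mm high screw heads on the disc. A 20 mm bore runs right through. Grip the hub from outside. Starts on the worktop, hub up, left or right of the small one. Origin: centre of the flat underside; z along the bore, to the hub.
- small_flange: The smaller flange, same form and metal, not wanted: disc 52 mm across, hub 24 mm outer diameter, 55 mm high in all, bore 11 mm (too narrow for the post). Lies 9 cm or more from the large flange. Origin: centre of the underside.
- test_stand: Fixed leak-test stand: grey base plate 112 x 112 mm, top at 18 mm above the worktop; in its middle an aluminium housing 38 mm across up to 45 mm, and out of it the upright steel guide post, 16 mm in diameter, tip at 95 mm, tapering above 83 mm to 6 mm. A brass port sticks out of its +x side to 82 mm from the middle. Origin: on the post axis at worktop height; z up.
- stop_pillars: Three fixed steel pillars, 10 mm in diameter, standing round the housing, 27 mm from the post's axis (the first at the stand's +x, then every 120 degrees). Their flat tops, 55 mm above the worktop, are the hard stop for the flange's underside. A grip on the smooth hub can creep under a steady push; fingertips close over the disc (or on the hub's top) bear on it firmly. Origin: the stand's.
- seal_sleeve (a joint): Travel (m) of the sprung sleeve, a steel ring of 30 mm outer diameter with a thin black seal on top that slides down round the post: 0 = up, its top 67 mm above the worktop; 0.012 = its top level with the pillar tops, where a flange meets the hard stop. The spring pushes up with about 4 N at 0 and 9.5 N at 0.012; the weight of a flange does not press it down.
- sleeve_top (a point): Centre of the top face of the sprung sleeve, on the post's axis; it moves with the sleeve.
- timer: Laboratory timer, 62 x 66 x 16 mm, lying on the worktop; a bystander. Origin: centre of the underside.
- spanner: Double open-ended steel spanner, 20 x 132 x 5 mm, lying near the worktop's front edge; a bystander. Origin: middle of the underside, length along y.
- beaker: Small glass beaker, 46 mm across, 58 mm high; a bystander. Origin: centre of the underside.
- petri_dish: Clear petri dish, 64 mm across, 13 mm high; a bystander. Origin: centre of the underside.
- flask: Conical glass flask, 64 mm across, 105 mm high, behind the stand; a bystander. Origin: centre of the underside.
Things that resemble listed ones, but are neither listed nor needed, are in the scene too. Leave any purple or red look-alike of the large_flange alone.

How it is judged (in metres and radians):
On the way, in this order (a step that is already met when the one before it is completed fails the run):
1. the large flange is lifted clear of the worktop in the fingers, hub up (height (world z) of large_flange above 0.05 m and angle between large_flange's own z axis and vertical below 0.35 rad and contact force between the fingers and large_flange above 2 N and horizontal distance between large_flange and test_stand above 0.02 m), for 0.1 s.
2. the large flange hangs by its bore over the guide post, down to the sprung sleeve (horizontal distance between large_flange and test_stand below 0.004 m and angle between large_flange's own z axis and vertical below 0.06 rad and z of large_flange in the frame of test_stand below 0.072 m and contact force between large_flange and stop_pillars below 0.5 N).
At the end, for the whole second after the job is handed in: Through the last second the large flange is round the post (axes within 4 mm, upright within 0.06 rad), its underside at most 56.7 mm up, the sleeve pushed in over 10.3 mm, the flange pressing on the pillars with over 2.5 N and the fingers on the flange with over 5 N (horizontal distance between large_flange and test_stand below 0.004 m and angle between large_flange's own z axis and vertical below 0.06 rad and z of large_flange in the frame of test_stand below 0.0567 m and value of joint seal_sleeve above 0.0103 m and contact force between large_flange and stop_pillars above 2.5 N and contact force between the fingers and large_flange above 5 N); the arm keeps its last pose, push and grip.
It fails at once if the flange is rammed onto the stops (more than 80 N) (contact force between large_flange and stop_pillars above 80 N).
It fails at once if a bystander (small flange, timer, spanner, beaker, petri dish, flask) is shifted by more than 30 mm (distance of any of small_flange, timer, spanner, beaker, petri_dish, flask from where it was at the start of the episode above 0.03 m).
It also fails if it takes over 48 s, if anything falls off the work surface, if the arm or the gripper's body presses on something with over 40 N, if the wrist force passes 120 N, or if a joint passes its speed limit or range.

## Robot

A 7-joint arm with a two-finger parallel gripper is mounted at the origin on a cart in front of the work surface, level with it; the furniture and walls round the work are solid. World frame = base frame: x ahead of the robot, y to its left, z up, the work surface at z = 0. Lengths are in mm, angles in rad, forces in N, time in s.
With the tool pointing down it reaches from about 350 to 900 mm from the base axis. Payload 8.1 kg.
Tool frame: the origin (TCP) lies on the centre line of the jaws, within the pads' length; the fingertips stand 8 mm ahead of it and the grasp point (between the pads) lies 11 mm behind it; z points along the fingers, x is the direction in which the jaws open and shut, and the axes are right-handed (so a half turn about z gives the same grasp; the last joint's range is limited). The gripper opens to 92 mm and grips with 3 to 60 N. Pads are 19 mm wide; open, the fingers measure 130 mm over their backs; the gripper's body (75 mm by 190 mm) begins 47 mm behind the grasp point.
Start: joints at [-1.297, 0.434, 0.025, 1.573, -0.012, 1.134, -0.075], TCP at [229.994, 581.157, 234.742] pointing down, gripper open.
Joint ranges: [-2.62, 2.62], [-0.44, 2.09], [-1.27, 1.32], [0.08, 2.57], [-1.32, 4.46], [0.12, 2], [-2.74, 2.74]. Speed limits (rad/s): [2.22, 2.22, 3.01, 3.01, 3.14, 3.14, 3.14].

## Interface

Orientations are given as a unit quaternion [x, y, z, w].
In Python, from workcell import state, camera, calibration, job_done gives the robot as it stands.
- The arm moves only by the shell command python3 -m crank 'ROWS' [FORCE]. ROWS is JSON, a list of rows, each a list of 7 numbers: the shift along the tool's x, y, z in mm, then the turn, a rotation vector about the tool's x, y, z in degrees, then the opening, from 0 (shut) to 1 (fully open). A call has 1 to 10 rows; each row shifts and turns the commanded pose from where the row before left it, along the tool's axes as they then stand; what a row does not reach is not made up. A row lasts 1/8 s, in which the tool goes at most 62.5 mm and 10.7 degrees, less where a joint would pass 70% of its speed; a pose out of reach is approached as far as the arm can. A call with a gripper value outside its range is refused whole. The fingers move at their own pace and stop on an object; FORCE is the grip in N (left out, the last holds). Time passes only in rows, so rows that do not move let the fingers close. It gives the time, the measured TCP pose, the force and the opening at its end, in the units of the state.
- state(): the state, without advancing time (a new reading comes with each control period).
- camera(name): name is "side" or "top"; returns (picture, depth): 384x512x3 uint8, blue, green, red; 384x512 float32, mm along the optical axis (not along the pixel's ray), 0 where there is no reading.
- calibration(name): a dict with "fx", "fy", "cx", "cy" (pixels), "extrinsics" (4x4, takes a point from camera to world coordinates). Camera axes: x right, y down, z forward; pixel columns grow to the right and rows downward; lengths in mm; the calibration is good to about 2 mm. A picture is of the moment at which its call begins. calibration takes no time and is no camera call.
- job_done(): hands the job in, once; it reports no verdict.
The state is a dict: "time_s": time; "joints": joint angles; "qd": joint speeds; "tau": joint torques, N m; "tcp_pos": TCP position; "tcp_rot": TCP orientation; "ft_force": force on the tool from outside, world axes, zero at the start; "torque": the same for the moment, N m; "grip_width": finger opening in mm.
Only numpy, scipy, OpenCV 4.12 (cv2) and the standard library are available. Lean on these libraries where they do the work, as an engineer would, in place of code of your own. Each camera call takes 0.05 s, during which the arm holds its last target. There are 200 camera calls.

## Working session

There is one attempt and no reset: what is moved stays moved. The work goes in short steps, Python scripts to look and compute and a shell command to move; the robot and the scene stay as the last step left them, time stands still between calls to the robot, and variables do not carry over. Pictures are saved under pics/ and viewed, about 8 in all and at most 12, crops included, and the job is handed in when it is done.

```bash
mkdir -p pics
python3 - <<'E'
from workcell import *
import cv2,numpy as np
for n in("top","side"):
    p,d=camera(n); cv2.imwrite(f"pics/{n}0.png",p); np.save(f"pics/{n}0.npy",d)
    c=calibration(n); print(n,c["fx"],c["cx"],c["cy"]); print(np.round(c["extrinsics"],3))
a=np.hstack([cv2.imread("pics/top0.png")])
print(state())
E
```

```text
top 401.4958193743759 255.76689292217623 192.8444418676654
[[-6.000000e-03 -9.820000e-01  1.890000e-01  2.967820e+02]
 [-1.000000e+00  1.000000e-02  1.900000e-02  1.505980e+02]
 [-2.000000e-02 -1.890000e-01 -9.820000e-01  1.138578e+03]
 [ 0.000000e+00  0.000000e+00  0.000000e+00  1.000000e+00]]
side 383.18032439732366 255.82194680598946 193.82935713698024
[[-1.000000e+00 -1.000000e-02  1.300000e-02  5.036770e+02]
 [-1.600000e-02  5.180000e-01 -8.550000e-01  1.273332e+03]
 [ 2.000000e-03 -8.550000e-01 -5.190000e-01  7.281950e+02]
 [ 0.000000e+00  0.000000e+00  0.000000e+00  1.000000e+00]]
{'time_s': 0.1, 'joints': array([-1.29661344,  0.43516202,  0.02499075,  1.5739986 , -0.01160888,
        1.13400841, -0.07512547]), 'qd': array([ 0.00033939, -0.00195506, -0.00032752, -0.00288585, -0.00108973,
       -0.00167289, -0.00116625]), 'tau': array([ 3.55574324e-03, -6.69125819e+01,  9.88182910e-01, -3.15146291e+01,
       -6.05267356e-02,  3.73660948e-02,  4.45092223e-05]), 'tcp_pos': array([229.84699094, 580.71992309, 234.02113753]), 'tcp_rot': array([ 8.27053916e-01,  5.62122147e-01, -5.52980632e-04,  4.54175334e-04]), 'ft_force': array([0.05387135, 0.06321982, 0.4691538 ]), 'torque': array([ 0.02152635, -0.01505069,  0.03916832]), 'grip_width': 92.05021624370562}
```

View pics/top0.png

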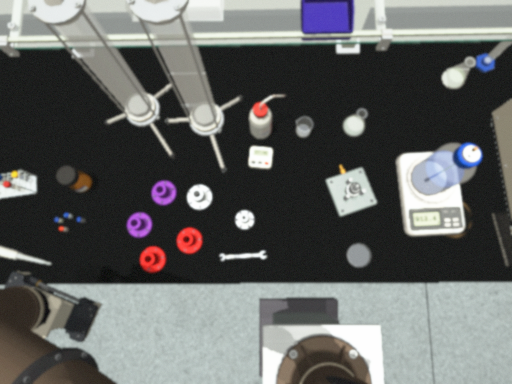

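View pics/side0.png

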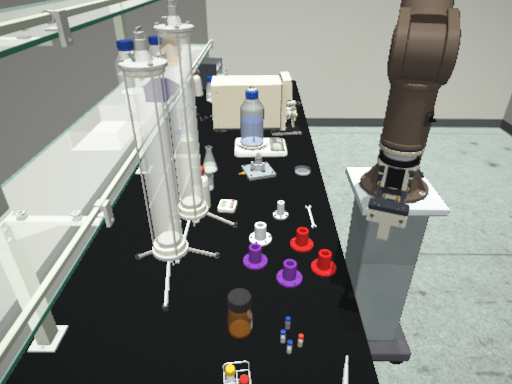

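The top view shows these look-alikes: bare white-grey flanges at (199,197), which is bigger, and (245,219), which is smaller; purple ones at (163,193) and (139,224); red ones at (189,240) and (152,260). The stand is at (352,191), with its brass port pointing up the image. I choose (199,197) and will check it in a crop while measuring.

```bash
cat > h.py <<'E'
import numpy as np,cv2
from workcell import *
def grab(n,tag):
    p,d=camera(n); cv2.imwrite(f"pics/{n}{tag}.png",p); np.save(f"pics/{n}{tag}.npy",d); return p,d
def cloud(n,d):
    c=calibration(n);v,u=np.indices(d.shape)
    P=np.stack([(u-c["cx"])/c["fx"]*d,(v-c["cy"])/c["fy"]*d,d],-1)
    E=np.array(c["extrinsics"]);return P@E[:3,:3].T+E[:3,3]
def ray(n,u,v,z):
    c=calibration(n);E=np.array(c["extrinsics"])
    r=E[:3,:3]@[(u-c["cx"])/c["fx"],(v-c["cy"])/c["fy"],1];o=E[:3,3]
    return (o+r*(z-o[2])/r[2])[:2]
def proj(n,P):
    c=calibration(n);E=np.linalg.inv(np.array(c["extrinsics"]));q=E[:3,:3]@np.array(P,float)+E[:3,3]
    return c["fx"]*q[0]/q[2]+c["cx"],c["fy"]*q[1]/q[2]+c["cy"]
E
python3 - <<'E'
from h import *
for n,boxes in (("top",{"L":(180,180,218,216),"S":(230,205,260,233),"stand":(320,158,384,222)}),("side",{"L":(244,218,277,248),"S":(270,197,292,221),"stand":(235,148,280,184)})):
    p=cv2.imread(f"pics/{n}0.png");d=np.load(f"pics/{n}0.npy");C=cloud(n,d)
    for k,(a,b,c,e) in boxes.items():
        Q=C[b:e,a:c].reshape(-1,3);z=Q[:,2]
        for lo,hi in ((4,14),(14,26),(48,60),(61,75),(75,110)):
            m=(z>lo)&(z<hi)
            if m.sum()>3:
                q=Q[m];print(n,k,lo,hi,m.sum(),q.mean(0).round(1),q.min(0).round(),q.max(0).round())
        if k!="stand":
            g=p[b:e,a:c]; m=(g.min(-1)>90).astype(np.uint8)
            cs=max(cv2.findContours(m,0,1)[0],key=cv2.contourArea)
            (u,v),w,_=cv2.fitEllipse(cs);print(n,k,"ell",u+a,v+b,w,"z6:",ray(n,u+a,v+b,6))
t=cv2.imread("pics/top0.png");s=cv2.imread("pics/side0.png")
r=lambda i,a,b,w,h:cv2.resize(i[b:b+h,a:a+w],(400,300),interpolation=cv2.INTER_CUBIC)
cv2.imwrite("pics/crop1.png",np.vstack([np.hstack([r(t,180,172,80,60),r(t,312,160,80,60)]),np.hstack([r(s,230,192,80,60),r(s,228,145,60,45)])]))
E
```

```text
top L 4 14 318 [502.3 332.8   7.8] [452. 284.   4.] [554. 391.  14.]
top L 14 26 20 [502.6 332.4  17.9] [480. 311.  14.] [521. 360.  25.]
top L 48 60 96 [506.3 335.9  54.4] [490. 319.  49.] [524. 354.  58.]
top L ell 199.13688850402832 196.66181755065918 (25.430017471313477, 26.23243522644043) z6: [505.60595827 335.32730592]
top S 4 14 192 [436.6 205.2   8.1] [403. 164.   4.] [466. 246.  14.]
top S 14 26 8 [436.3 201.1  17.2] [419. 183.  14.] [459. 214.  25.]
top S 48 60 48 [439.5 205.2  54.9] [428. 196.  51.] [450. 218.  59.]
top S ell 244.31521892547607 219.34660720825195 (19.601295471191406, 19.82784080505371) z6: [438.82757453 205.33571091]
top stand 4 14 161 [525.1 -89.8   7.9] [ 432. -190.    4.] [616.  -9.  14.]
top stand 14 26 1284 [515.4 -94.6  18.4] [ 447. -165.   14.] [590. -28.  26.]
top stand 48 60 51 [513.8 -92.8  54.2] [ 492. -126.   48.] [545. -75.  60.]
top stand 61 75 70 [515.4 -95.1  67. ] [ 502. -112.   61.] [531. -81.  72.]
top stand 75 110 31 [514.9 -94.8  87.9] [ 509. -103.   76.] [524. -89.  97.]
side L 4 14 162 [504.9 347.1   8.1] [474. 233.   4.] [538. 374. 
[... 280 characters left out ...]
39.3 216.2   7.9] [413. 186.   4.] [465. 235.  13.]
side S 14 26 20 [438.8 217.   20. ] [429. 211.  14.] [449. 221.  25.]
side S 48 60 31 [439.6 210.5  52.9] [430. 201.  48.] [450. 219.  57.]
side S ell 280.35202407836914 210.80491828918457 (14.287440299987793, 19.924745559692383) z6: [436.38526469 191.92178858]
side stand 4 14 171 [ 519.1 -140.1    9.4] [ 425. -245.    4.] [617. -25.  14.]
side stand 14 26 407 [ 518.1 -126.7   18.5] [ 426. -276.   14.] [616. -22.  26.]
side stand 48 60 36 [518.4 -83.3  53.7] [492. -99.  48.] [547. -71.  60.]
side stand 61 75 27 [516.3 -88.9  66.7] [ 504. -101.   61.] [531. -79.  74.]
side stand 75 110 17 [517.6 -91.   84.6] [512. -97.  75.] [523. -85.  95.]
```

View pics/crop1.png

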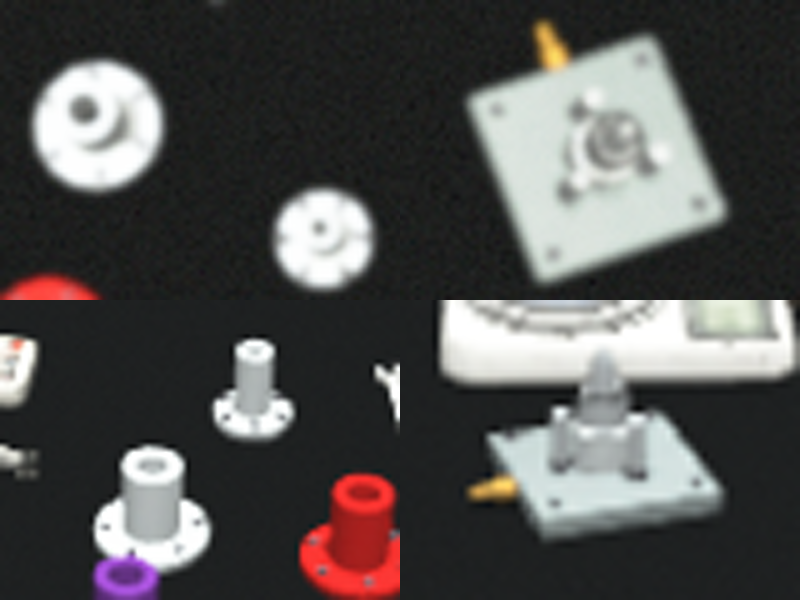

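The crop confirms (199,197) as the large bare-metal flange, with the hub up at about (506,335.5). The stand has three pillars, with the post at about (515,-94). I will keep the current yaw.

```bash
cat >> h.py <<'E'
from scipy.spatial.transform import Rotation as Ro
def rel(t):
    s=state();R=Ro.from_quat(s["tcp_rot"]);z=R.as_matrix()[:,2]
    tl=np.cross(z,[0,0,-1.])
    print("tcp",s["tcp_pos"].round(1),"t",s["time_s"],"f",s["ft_force"].round(1),"w",round(s["grip_width"],1),"shift",R.inv().apply(np.array(t)-s["tcp_pos"]).round(1),"tilt fix deg(tool)",np.degrees(R.inv().apply(tl)).round(2),"yaw",R.as_matrix()[:2,0].round(3))
E
python3 - <<'E'
from h import *
rel([506,335.5,150])
for q in((654,35),(726,215),(541,283),(468,100)):
    print(ray("top",312+(q[0]-400)/5,160+q[1]/5,18))
# post in top view: z>75 points pixels
for n in("top","side"):
    d=np.load(f"pics/{n}0.npy");C=cloud(n,d);m=(C[...,2]>61)&(C[...,2]<110)&(abs(C[...,0]-515)<20)&(abs(C[...,1]+94)<20)
    v,u=np.nonzero(m);print(n,u.min(),u.max(),v.min(),v.max())
E
```

```text
tcp [229.8 580.7 234. ] t 0.1 f [0.1 0.1 0.5] w 92.1 shift [-126.3  347.    84.2] tilt fix deg(tool) [0.01 0.08 0.  ] yaw [0.368 0.93 ]
[ 584.98507016 -134.81086697]
[ 480.20939185 -169.18003313]
[442.66068364 -63.81412534]
[548.03181082 -27.20185613]
top 349 360 182 192
side 254 261 151 160
```

```bash
python3 -m crank '[[-16,43,10.5,0,0,0,1],[-16,43,10.5,0,0,0,1],[-16,43,10.5,0,0,0,1],[-16,43,10.5,0,0,0,1],[-16,43,10.5,0,0,0,1],[-16,43,10.5,0,0,0,1],[-16,43,10.5,0,0,0,1],[-14,46,10.5,0,0,0,1],[0,0,0,0,0,0,1],[0,0,0,0,0,0,1]]' 40
python3 - <<'E'
from h import *
rel([506,335.5,23])
p,d=grab("side","1");t,d=grab("top","1")
cv2.imwrite("pics/crop2.png",np.hstack([cv2.resize(p[160:270,200:320],(400,367)),cv2.resize(t[140:260,140:260],(367,367))]))
E
```

```text
time_s: 1.35
tcp_pos: [505.8, 336.5, 150.4]
tcp_rot: [0.827, 0.562, -0.0, -0.0]
ft_force: [-0.3, 1.8, -0.6]
grip_width: 91.9
tcp [505.8 336.5 150.4] t 1.35 f [-0.3  1.8 -0.6] w 91.9 shift [ -0.8   0.7 127.4] tilt fix deg(tool) [-0.05  0.02  0.  ] yaw [0.368 0.93 ]
```

View pics/crop2.png

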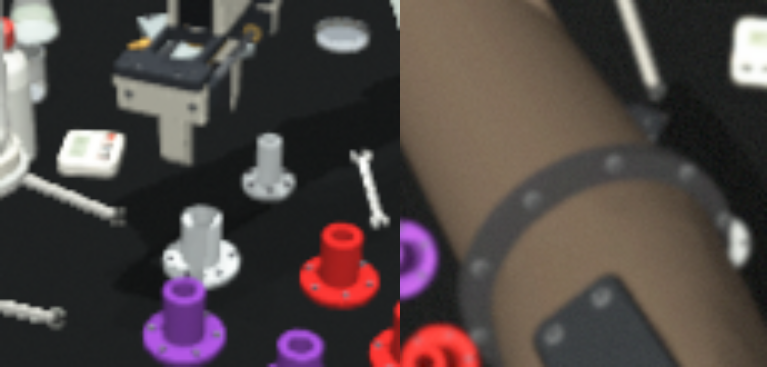

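The open jaws are above the large hub in the side crop, with the finger tip at (180,158) and the hub at (203,215); the arm blocks the top view. Descending and gripping.

```bash
python3 -m crank '[[0,0,30,0,0,0,1],[0,0,30,0,0,0,1],[0,0,25,0,0,0,1],[0,0,20,0,0,0,1],[0,0,15,0,0,0,1],[0,0,8,0,0,0,1],[0,0,0,0,0,0,1]]'
python3 - <<'E'
from h import *
rel([506,335.5,22]);p,d=grab("side","2")
E
python3 -m crank '[[0,0,0,0,0,0,0.3],[0,0,0,0,0,0,0.3],[0,0,0,0,0,0,0.3],[0,0,0,0,0,0,0.3],[0,0,0,0,0,0,0.3],[0,0,0,0,0,0,0.3],[0,0,0,0,0,0,0.3],[0,0,0,0,0,0,0.3]]' 40
```

```text
time_s: 2.33
tcp_pos: [506.0, 336.5, 22.6]
tcp_rot: [0.827, 0.562, -0.0, -0.0]
ft_force: [0.1, -0.9, 0.6]
grip_width: 91.8
tcp [506.  336.5  22.6] t 2.325 f [ 0.1 -0.9  0.6] w 91.8 shift [-0.9  0.4  0.6] tilt fix deg(tool) [-0.01  0.01 -0.  ] yaw [0.368 0.93 ]
time_s: 3.38
tcp_pos: [506.3, 336.3, 22.7]
tcp_rot: [0.827, 0.562, 0.0, -0.0]
ft_force: [0.4, 0.0, -0.2]
grip_width: 36.1
```

```bash
python3 -m crank '[[0,0,-5,0,0,0,0.3],[0,0,-15,0,0,0,0.3],[0,0,-25,0,0,0,0.3],[0,0,-30,0,0,0,0.3],[0,0,-30,0,0,0,0.3],[0,0,-20,0,0,0,0.3],[0,0,-5,0,0,0,0.3],[0,0,0,0,0,0,0.3]]'
python3 - <<'E'
from h import *
rel([515,-95,150]);p,d=grab("side","3");
cv2.imwrite("pics/crop3.png",cv2.resize(p[130:270,180:320],(560,560)))
E
```

```text
time_s: 4.38
tcp_pos: [506.2, 336.2, 152.9]
tcp_rot: [0.827, 0.562, 0.0, -0.0]
ft_force: [0.3, 0.5, -2.3]
grip_width: 36.2
tcp [506.2 336.2 152.9] t 4.375 f [ 0.3  0.5 -2.3] w 36.2 shift [-397.7  166.9    2.8] tilt fix deg(tool) [ 0.01 -0.02  0.  ] yaw [0.368 0.93 ]
```

View pics/crop3.png

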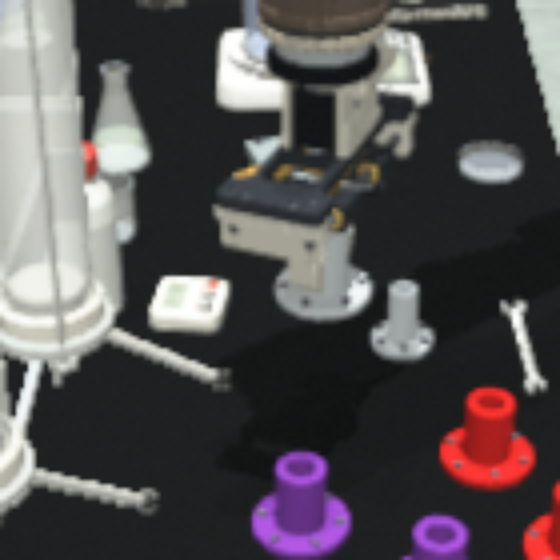

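The flange is held upright, with its disc at crop (322,290), hanging clear. Refining the stand's axis from the initial images.

Run:
```python
from h import *
for n,(a,b,c,e) in {"top":(318,158,386,224),"side":(236,160,282,184)}.items():
    p=cv2.imread(f"pics/{n}0.png");hs=cv2.cvtColor(p,40)
    m=((p.min(-1)>100)).astype(np.uint8); k=np.zeros_like(m);k[b:e,a:c]=m[b:e,a:c]
    k=cv2.morphologyEx(k,cv2.MORPH_OPEN,np.ones((5,5)))
    cs=max(cv2.findContours(k,0,1)[0],key=cv2.contourArea)
    if n=="top":
        P=np.array([ray(n,u,v,18) for u,v in cs[:,0].astype(float)],np.float32)
        print("plate",cv2.minAreaRect(P))
t=cv2.imread("pics/top0.png")
print("proj of guess 515,-96 at z18,55,67,95",[np.round(proj("top",[515,-96,z]),1) for z in(18,55,67,95)])
print("side",[np.round(proj("side",[515,-96,z]),1) for z in(18,55,67,95)])
cv2.imwrite("pics/crop4.png",np.hstack([cv2.resize(t[172:212,332:372],(480,480),interpolation=2),cv2.resize(cv2.imread("pics/side0.png")[146:176,245:271],(312,360),interpolation=2)[:480].copy() if 0 else cv2.copyMakeBorder(cv2.resize(cv2.imread("pics/side0.png")[146:176,245:271],(312,360),interpolation=2),0,120,0,0,0)]))
```

```text
plate ((516.276611328125, -96.68861389160156), (117.59484100341797, 116.24908447265625), 18.88420295715332)
proj of guess 515,-96 at z18,55,67,95 [array([350.4, 191.1]), array([353.3, 188.5]), array([354.2, 187.6]), array([356.6, 185.5])]
side [array([258.1, 168.2]), array([258.1, 159.9]), array([258.1, 157.2]), array([258.2, 150.7])]
```

View pics/crop4.png

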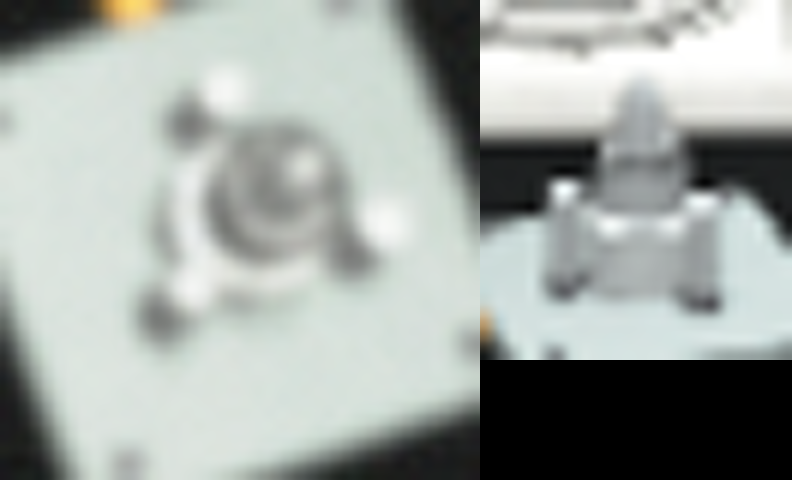

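The pillar tops at crop (226,92), (386,222) and (192,288), and the tip at (305,165), agree with the plate: the axis is at about (515.8,-96.5). Moving over it.

```bash
python3 -m crank '[[-19,8,0,0,0,0,0.3],[-38,16,0,0,0,0,0.3],[-50,21,0,0,0,0,0.3],[-50,21,0,0,0,0,0.3],[-50,21,0,0,0,0,0.3],[-50,21,0,0,0,0,0.3],[-50,21,0,0,0,0,0.3],[-45,19,0,0,0,0,0.3],[-32,13.5,0,0,0,0,0.3],[-15,6.5,0,0,0,0,0.3]]';python3 -m crank '[[0,0,0,0,0,0,0.3],[0,0,0,0,0,0,0.3],[0,0,0,0,0,0,0.3]]'
python3 - <<'E'
from h import *
rel([515.8,-96.5,150]);p,d=grab("side","4");t,_=grab("top","4")
print(proj("side",[515.8,-96.5,95]),proj("side",[515.8,-96.5,138]))
cv2.imwrite("pics/crop5.png",np.hstack([cv2.resize(p[120:180,230:290],(600,600),interpolation=2)]))
E
```

```text
time_s: 5.68
tcp_pos: [514.2, -99.8, 152.2]
tcp_rot: [0.828, 0.56, -0.001, -0.0]
ft_force: [0.4, 0.3, -2.2]
grip_width: 36.1
time_s: 6.05
tcp_pos: [515.7, -94.9, 152.6]
tcp_rot: [0.826, 0.563, 0.0, -0.0]
ft_force: [0.1, 0.3, -2.3]
grip_width: 36.3
tcp [515.7 -94.9 152.6] t 6.05 f [ 0.1  0.3 -2.3] w 36.3 shift [-1.5  0.7  2.6] tilt fix deg(tool) [-0.02 -0.03  0.  ] yaw [0.366 0.931]
(np.float64(257.96234920986615), np.float64(150.67967157929021)) (np.float64(258.0126469173301), np.float64(140.4920222917432))
```

View pics/crop5.png

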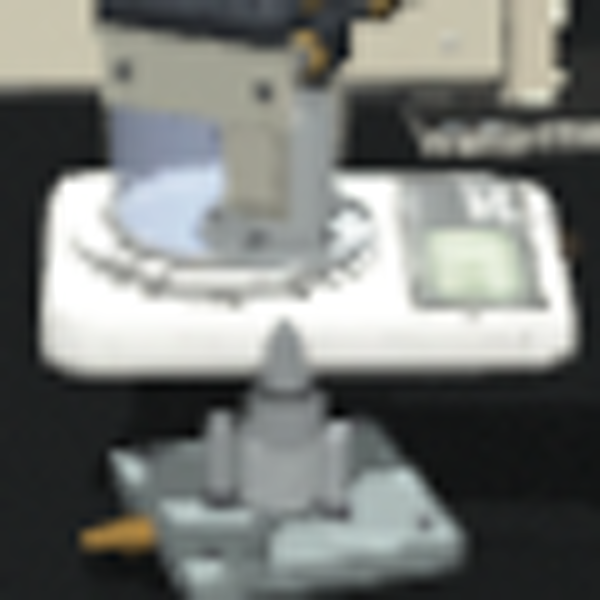

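The disc spans about crop x 200–375 and the post tip is at x 286, so they line up in x. Making a small y correction, then lowering onto the tip.

```bash
python3 -m crank '[[-1.5,0.5,5,0,0,0,0.3],[0,0,10,0,0,0,0.3],[0,0,10,0,0,0,0.3],[0,0,5,0,0,0,0.3],[0,0,2,0,0,0,0.3],[0,0,2,0,0,0,0.3],[0,0,0,0,0,0,0.3]]'
python3 - <<'E'
from h import *
rel([515.8,-96.5,112])
E
python3 -m crank '[[0,0,2,0,0,0,0.3],[0,0,2,0,0,0,0.3],[0,0,2,0,0,0,0.3],[0,0,2,0,0,0,0.3],[0,0,0,0,0,0,0.3]]'
```

```text
time_s: 7.02
tcp_pos: [515.6, -98.1, 118.8]
tcp_rot: [0.827, 0.562, 0.0, 0.0]
ft_force: [-0.6, -0.2, -1.2]
grip_width: 36.1
tcp [515.6 -98.1 118.8] t 7.025 f [-0.6 -0.2 -1.2] w 36.1 shift [ 1.6 -0.5  6.8] tilt fix deg(tool) [ 0.01 -0.01 -0.  ] yaw [0.368 0.93 ]
time_s: 7.65
tcp_pos: [515.4, -98.1, 110.5]
tcp_rot: [0.827, 0.562, -0.0, -0.0]
ft_force: [-1.1, 0.1, -1.1]
grip_width: 36.1
```

```bash
python3 -m crank '[[1,-0.3,2,0,0,0,0.3],[0,0,2,0,0,0,0.3],[0,0,2,0,0,0,0.3],[0,0,2,0,0,0,0.3],[0,0,0,0,0,0,0.3],[0,0,0,0,0,0,0.3]]'
python3 - <<'E'
from h import *
rel([515.8,-96.5,92]);p,d=grab("side","5")
cv2.imwrite("pics/crop6.png",np.hstack([cv2.resize(p[120:180,230:290],(600,600),interpolation=2)]))
E
```

```text
time_s: 8.4
tcp_pos: [515.7, -97.1, 102.8]
tcp_rot: [0.827, 0.562, 0.0, 0.0]
ft_force: [0.2, -0.6, -1.5]
grip_width: 36.2
tcp [515.7 -97.1 102.8] t 8.4 f [ 0.2 -0.6 -1.5] w 36.2 shift [ 0.6 -0.1 10.8] tilt fix deg(tool) [ 0. -0. -0.] yaw [0.368 0.93 ]
```

View pics/crop6.png

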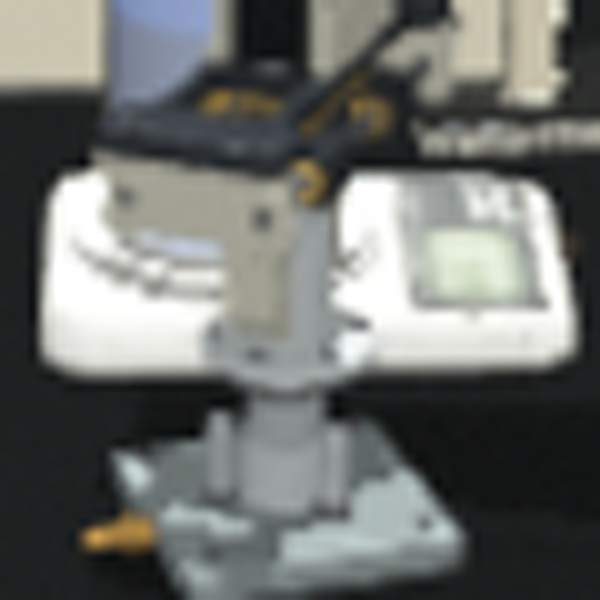

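The flange is level round the post, with the disc underside at crop y≈385 and the sleeve just below. There is no side force. Lowering onto the sleeve.

```bash
python3 -m crank '[[0,0,3,0,0,0,0.3],[0,0,3,0,0,0,0.3],[0,0,3,0,0,0,0.3],[0,0,2,0,0,0,0.3],[0,0,1,0,0,0,0.3],[0,0,0,0,0,0,0.3],[0,0,0,0,0,0,0.3]]'; python3 -m crank '[[0,0,1,0,0,0,0.3],[0,0,1,0,0,0,0.3],[0,0,1,0,0,0,0.3],[0,0,1,0,0,0,0.3],[0,0,0,0,0,0,0.3]]' 60
```

```text
time_s: 9.32
tcp_pos: [515.7, -97.0, 90.8]
tcp_rot: [0.827, 0.562, 0.0, 0.0]
ft_force: [-0.3, 0.4, -1.5]
grip_width: 35.9
time_s: 9.95
tcp_pos: [515.8, -97.1, 86.8]
tcp_rot: [0.827, 0.562, 0.0, 0.0]
ft_force: [-1.0, 0.5, 3.2]
grip_width: 35.7
```

```bash
python3 -m crank '[[0,0,1,0,0,0,0.3],[0,0,1,0,0,0,0.3],[0,0,1,0,0,0,0.3],[0,0,1,0,0,0,0.3],[0,0,0,0,0,0,0.3]]'; python3 -m crank '[[0,0,1,0,0,0,0.3],[0,0,1,0,0,0,0.3],[0,0,1,0,0,0,0.3],[0,0,0,0,0,0,0.3],[0,0,0,0,0,0,0.3]]';python3 -m crank '[[0,0,1,0,0,0,0.3],[0,0,0.5,0,0,0,0.3],[0,0,0,0,0,0,0.3],[0,0,0,0,0,0,0.3]]'
```

```text
time_s: 10.58
tcp_pos: [515.8, -97.1, 82.7]
tcp_rot: [0.827, 0.562, 0.0, 0.0]
ft_force: [-1.2, -0.0, 4.8]
grip_width: 35.7
time_s: 11.2
tcp_pos: [515.8, -97.1, 79.9]
tcp_rot: [0.827, 0.562, 0.0, 0.0]
ft_force: [-1.0, -0.2, 7.1]
grip_width: 35.6
time_s: 11.7
tcp_pos: [515.8, -97.1, 78.4]
tcp_rot: [0.827, 0.562, 0.0, 0.0]
ft_force: [-0.8, 1.2, 7.2]
grip_width: 35.6
```

```bash
python3 -m crank '[[0,0,0.5,0,0,0,0.3],[0,0,0.5,0,0,0,0.3],[0,0,0,0,0,0,0.3],[0,0,0,0,0,0,0.3]]';python3 -m crank '[[0,0,0.5,0,0,0,0.3],[0,0,0,0,0,0,0.3],[0,0,0,0,0,0,0.3]]';python3 -m crank '[[0,0,0.5,0,0,0,0.3],[0,0,0,0,0,0,0.3],[0,0,0,0,0,0,0.3]]'
```

```text
time_s: 12.2
tcp_pos: [515.9, -97.1, 77.6]
tcp_rot: [0.827, 0.562, 0.0, 0.0]
ft_force: [-2.5, 0.1, 10.3]
grip_width: 35.6
time_s: 12.58
tcp_pos: [515.8, -97.1, 77.6]
tcp_rot: [0.827, 0.562, 0.0, 0.0]
ft_force: [-3.9, 0.9, 15.7]
grip_width: 35.4
time_s: 12.95
tcp_pos: [515.9, -97.1, 77.5]
tcp_rot: [0.827, 0.562, 0.0, 0.0]
ft_force: [-4.8, 0.7, 23.1]
grip_width: 36.0
```

The hard stop came at TCP z 77.6, as predicted. I'll hold there and check for creep.

```bash
python3 -m crank '[[0,0,0.3,0,0,0,0.3],[0,0,0,0,0,0,0.3],[0,0,0,0,0,0,0.3],[0,0,0,0,0,0,0.3],[0,0,0,0,0,0,0.3]]';python3 -m crank '[[0,0,0,0,0,0,0.3],[0,0,0,0,0,0,0.3],[0,0,0,0,0,0,0.3],[0,0,0,0,0,0,0.3],[0,0,0,0,0,0,0.3],[0,0,0,0,0,0,0.3],[0,0,0,0,0,0,0.3],[0,0,0,0,0,0,0.3]]'; python3 -m crank '[[0,0,0,0,0,0,0.3],[0,0,0,0,0,0,0.3],[0,0,0,0,0,0,0.3],[0,0,0,0,0,0,0.3],[0,0,0,0,0,0,0.3],[0,0,0,0,0,0,0.3],[0,0,0,0,0,0,0.3],[0,0,0,0,0,0,0.3]]'
python3 - <<'E'
from h import *
rel([515.8,-96.5,77]);p,d=grab("side","6")
cv2.imwrite("pics/crop7.png",np.hstack([cv2.resize(p[120:180,230:290],(600,600),interpolation=2)]))
E
```

```text
time_s: 13.58
tcp_pos: [515.9, -97.1, 77.5]
tcp_rot: [0.827, 0.562, 0.001, 0.0]
ft_force: [-7.2, 1.3, 26.5]
grip_width: 35.9
time_s: 14.58
tcp_pos: [515.9, -97.1, 77.5]
tcp_rot: [0.827, 0.562, 0.001, 0.0]
ft_force: [-7.3, 0.8, 27.4]
grip_width: 35.7
time_s: 15.58
tcp_pos: [515.9, -97.1, 77.5]
tcp_rot: [0.827, 0.562, 0.001, 0.0]
ft_force: [-6.7, 2.2, 26.6]
grip_width: 35.9
tcp [515.9 -97.1  77.5] t 15.575 f [-6.7  2.2 26.6] w 35.9 shift [ 0.5 -0.3  0.5] tilt fix deg(tool) [ 0.05 -0.04  0.  ] yaw [0.368 0.93 ]
```

View pics/crop7.png

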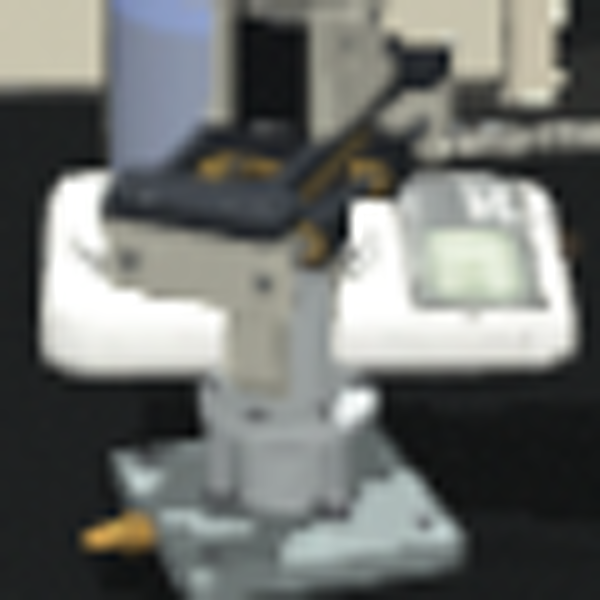

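The disc sits on the pillar tops at crop (225,425) and (340,430), level. The push stayed at about 27 N for 2 s with no creep, so I'm handing in.

```bash
python3 -c "
from workcell import *
job_done();s=state();print(s['time_s'],s['tcp_pos'],s['ft_force'],s['grip_width'])"
```

```text
the job is handed in; nothing more can be done
the job is handed in; nothing more can be done
```

I gripped the large bare-metal flange by its hub, lifted it upright and lowered it over the guide post onto the sprung sleeve. I then pressed it down to the stop pillars and handed the job in at about 15.6 s, with the gripper still pressing.

**Last checks before hand-in:**
- **Hard stop:** the tool stopped at z 77.5 mm, against a predicted 77.6, so the flange underside is at about 55 mm.
- **Push:** the upward force on the tool stayed at about 27 N for 2 s, with no creep. Less about 9.5 N for the spring, that leaves roughly 15–20 N on the pillars.
- **Grip and tilt:** the grip was 35.9 mm wide on the 36 mm hub, and the tool was tilted by less than 0.1°.
- **Picture:** the side view shows the disc level on the pillar tops.

**What disagreed or stayed unchecked:**
- There was a side force of about -7 N in x while pressing.
- The first estimates of the stand's y position differed by about 4 mm (-94.8 to -98.8). I settled on about -97, and the flange went on with under about 1.5 N of side force.
- I did not re-measure the bystanders at the end. No contact with them was felt.
- The readout after hand-in was refused, so there are no numbers from the final second.

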